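# Hold the scrap bin open, then ease its lid shut

## Robot

A 6-joint arm with a two-finger parallel gripper is mounted at the origin on a cart in front of the work surface, level with it; the furniture and walls round the work are solid. World frame = base frame: x ahead of the robot, y to its left, z up, the work surface at z = 0. Lengths are in m, angles in rad, forces in N, time in s.
With the tool pointing down it reaches from about 0.35 to 0.8 m from the base axis. Payload 7.3 kg.
Tool frame: the origin (TCP) lies between the finger pads; the fingertips stand arm.tip_reach ahead of it and the grasp point (between the pads) lies 2 mm behind it (arm.tip_reach is the distance from the TCP to the fingertips, in m); z points along the fingers, y is the line along which they close (so a half turn about z gives the same grasp; the last joint's range is limited). The gripper opens to 85 mm and grips with 20 to 120 N. Pads are 22 mm wide; open, the fingers measure 114 mm over their backs; the gripper's body (76 mm by 85 mm) begins 54 mm behind the grasp point. The pads swing forward as they close: fully open they stand 13 mm farther back than shut.
Start: joints at [-1.343, 0.342, 1.524, -0, 1.275, -0.146], TCP at [0.192, -0.489, 0.248] pointing down, gripper open.
Joint ranges: [-2.53, 2.53], [-0.77, 2.02], [0.04, 2.7], [-1, 4.14], [0.28, 2.66], [-3.11, 3.11]. Speed limits (rad/s): [2.57, 2.57, 3.14, 3.14, 3.14, 3.14].

## Interface

Orientations are given as a rotation vector (axis times angle).
In Python, from rig import arm, camera, ticket gives the robot as it stands.
- The arm moves only by the tool step_arm, never from a script. Its argument "steps" is a list that holds one entry, the list of rows, each a list of 7 numbers: the turn, a rotation vector about the world's x, y, z in rad, then the shift along the world's x, y, z in mm, then the opening, from 0 (shut) to 1 (fully open). A call has 1 to 8 rows; each row shifts and turns the commanded pose from where the row before left it; what a row does not reach is not made up. A row lasts 1/12 s, in which the tool goes at most 41.7 mm and 7.16 degrees, less where a joint would pass 70% of its speed; a pose out of reach is approached as far as the arm can. A call with a gripper value outside its range is refused whole. The fingers move at their own pace and stop on an object; "force" is the grip in N (left out, the last holds). Time passes only in rows, so rows that do not move let the fingers close. It gives the time, the measured TCP pose, the force, the opening and the grip force at its end, in the units of the state.
- arm.observe(): the state, without advancing time (a new reading comes with each control period).
- camera(name): name is "scene" or "top" or "wrist"; returns a dict with "color" (420x560x3 uint8, red, green, blue), "fov_y" (degrees; the focal length in pixels is half the picture's height over the tangent of half this angle, whatever the lens; pixels are square), "cx", "cy" (the principal point, pixels), "rvec" (rotation vector, rad) and "tvec" (3), from world to camera coordinates, as OpenCV has them. Camera axes: x right, y down, z forward; pixel columns grow to the right and rows downward; lengths in m; the calibration is good to about 2 mm. A picture is of the moment at which its call begins. There is no depth.
- ticket.close_job(): hands the job in; it is judged then, once.
The state is a dict: "t": time; "joint_positions": joint angles; "joint_velocities": joint speeds; "tau": joint torques, N m; "tcp_pos": TCP position; "tcp_rot": TCP orientation; "contact_force": force on the tool from outside, world axes, zero at the start; "ft_torque": the same for the moment, N m; "grip_width": finger opening in m; "grasp_force": force on a finger pad.
Only numpy, scipy, OpenCV 4.12 (cv2) and the standard library are available. Lean on these libraries where they do the work, as an engineer would, in place of code of your own. Each camera call takes 0.05 s, during which the arm holds its last target. There are 200 camera calls.

## Task

My hands are full of peelings: with your fingertips press the front lever of the taller of the two metal scrap bins all the way down so that its lid swings fully open, and keep it held open for a good two seconds. Then let the lever come up slowly, keeping your fingertips on it, so that the lid eases shut without slamming, and take the hand away. Work the lid only through the lever, leave the lower bin shut, and grasp, lift or shift nothing: the jars, cup and bowl stay where they stand.

Things in the scene. Friction and masses are not known exactly. Their poses are not given: they have to be found in the camera images.
- tall_bin: The taller bin: fixed countertop food-waste bin: round brushed-metal can, 150 mm across, 200 mm high to the rim (220 mm with its shallow domed lid), with a black-padded lever sticking out of its front. Origin: centre of its underside, on the worktop; z up, x points to its back (lid hinge), so the lever points along its -x. A wall cupboard hangs over the back of the worktop: its front is 0.59 m ahead of the robot, its underside 0.46 m above the worktop.
- tall_lever: the lever of the taller bin: a flat arm out of the bin's front that ends in a black pad 38 mm long (along the arm) and 36 mm wide, 8 mm thick. Origin: the lever's pivot inside the bin, 60 mm in front of the bin's axis and 95 mm above the worktop; the pad's middle is 95 mm from the pivot.
- tall_pad (a point): middle of the top face of the taller bin's lever pad, moving with it. At rest about 122 mm above the worktop and 151 mm in front of the bin's axis, the arm sloping 0.25 rad upward to its tip; pressed fully it is about 47 mm lower (0.5 rad of swing, nearly straight down: within 4 mm) and slopes 0.25 rad downward. It takes about 2 to 6 N, and rises by itself when let go.
- tall_lid (a joint): lid of the taller bin, hinged at the back of the rim and linked to the lever: 0 shut, 1.05 rad fully open (lever on its stop); 2.1 times the lever's swing, so about 0.022 rad per mm of pad travel. It falls shut by itself, slamming at over 3 rad/s, if the lever is let go when open.
- tall_cover: the domed lid of the taller bin, 156 mm across, 22 mm thick; origin on its hinge line at the back of the rim, 204 mm above the worktop; not to be touched
- small_bin: The lower bin, to be left alone: fixed countertop food-waste bin: round brushed-metal can, 150 mm across, 135 mm high to the rim (155 mm with its shallow domed lid), with a black-padded lever sticking out of its front. Origin: centre of its underside, on the worktop; z up, x points to its back (lid hinge), so the lever points along its -x.
- small_pad (a point): middle of the top face of the lower bin's lever pad, moving with it. At rest about 122 mm above the worktop and 151 mm in front of the bin's axis, the arm sloping 0.25 rad upward to its tip; pressed fully it is about 47 mm lower (0.5 rad of swing, nearly straight down: within 4 mm) and slopes 0.25 rad downward. It takes about 2 to 6 N, and rises by itself when let go.
- small_lid (a joint): lid of the lower bin, hinged at the back of the rim and linked to the lever: 0 shut, 1.05 rad fully open (lever on its stop); 2.1 times the lever's swing, so about 0.022 rad per mm of pad travel. It falls shut by itself, slamming at over 3 rad/s, if the lever is let go when open.
- salt_shaker: loose glass salt shaker, 44 mm across, 90 mm high, beside the taller bin's lever; origin under its centre
- spice_jar: loose glass spice jar with black cap, 44 mm across, 92 mm high, beside the lower bin's lever; origin under its centre
- honey_jar: loose honey jar, 65 mm across, 86 mm high, between and behind the bins; origin under its centre
- pinch_bowl: loose small bowl, 62 mm across, 31 mm high, front right; origin under its centre
- espresso_cup: loose cup with a handle, 64x89 mm, 48 mm high, on the right; origin under its centre

How it is judged:
On the way, in this order (a step that is already met when the one before it is completed fails the run):
1. the taller bin's lid is held fully open by fingertips on its lever for about two seconds (value of joint tall_lid above 0.95 rad and contact force between the fingers and tall_lever above 0.5 N), for 1.7 s.
2. the lid is shut again (value of joint tall_lid below 0.04 rad), for 0.2 s.
At the end, for the whole second after the job is handed in: both lids shut (under 0.04 rad) and every jar, shaker, cup and bowl within 20 mm of where it stood (value of joint each of tall_lid, small_lid below 0.04 rad and distance of each of salt_shaker, spice_jar, honey_jar, pinch_bowl, espresso_cup from where it was at the start of the episode below 0.02 m); the robot touches nothing.
It fails at once if the lid slams: it falls faster than 2.5 rad/s (velocity of joint tall_lid below -2.5 rad/s).
It fails at once if the taller bin's lid is touched directly (contact force between any of the fingers, the arm and tall_cover above 1 N).
It fails at once if the lower bin is opened (value of joint small_lid above 0.1 rad).
It fails at once if a bystander is lifted, shifted or knocked over (distance of any of salt_shaker, spice_jar, honey_jar, pinch_bowl, espresso_cup from where it was at the start of the episode above 0.02 m or angle between any of salt_shaker, spice_jar, honey_jar, pinch_bowl, espresso_cup's own z axis and vertical above 0.5 rad).
It also fails if it takes over 48 s, if anything falls off the work surface, if the arm or the gripper's body presses on something with over 40 N, if the wrist force passes 120 N, or if a joint passes its speed limit or range.

## Working session

There is one attempt and no reset: what is moved stays moved. The work goes in short steps, Python scripts to look and compute and a tool call to move; the robot and the scene stay as the last step left them, time stands still between calls to the robot, and variables do not carry over. Pictures are saved under pics/ and viewed, at most 10 in all, crops included, and the job is handed in when it is done.

Besides the shell and the picture viewer there is one more tool, called after "Emit:" by a JSON object that holds its "api" and its "payload", one argument or row to a line. step_arm: Moves the arm, as the interface text tells. Its arguments: {"type":"object","properties":{"steps":{"type":"array","items":{"type":"array","items":{"type":"array","items":{"type":"number"}}}},"force":{"type":"number"}},"required":["steps"]}

```bash
mkdir -p pics; cat > h.py <<'E'
import numpy as np, cv2
from rig import arm, camera, ticket
def cam(n):
    c=camera(n); f=210/np.tan(np.radians(c["fov_y"]/2))
    c["K"]=np.array([[f,0,c["cx"]],[0,f,c["cy"]],[0,0,1]]); c["R"]=cv2.Rodrigues(np.array(c["rvec"],float))[0]; c["t"]=np.array(c["tvec"],float); return c
def onplane(c,u,v,z):
    d=c["R"].T@np.linalg.inv(c["K"])@[u,v,1]; o=-c["R"].T@c["t"]; return o+d*(z-o[2])/d[2]
def proj(c,p):
    q=c["K"]@(c["R"]@np.array(p,float)+c["t"]); return q[:2]/q[2]
def save(c,n): cv2.imwrite(f"pics/{n}.png",cv2.cvtColor(c["color"],cv2.COLOR_RGB2BGR))
E
python3 - <<'E'
from h import *
import pickle
D={}
for n in("scene","top"):
    c=cam(n); save(c,n); D[n]=c; print(n,-c["R"].T@c["t"])
pickle.dump(D,open("D.pkl","wb"))
print(arm.tip_reach,arm.observe())
E
```

```text
scene [-0.34263272  0.41536734  1.12704461]
top [0.23835403 0.13978701 1.32472791]
0.017 {'t': 0.1, 'joint_positions': array([-1.34300288e+00,  3.42678555e-01,  1.52492864e+00,  1.39127518e-06,
        1.27537416e+00, -1.46002398e-01]), 'joint_velocities': array([-7.74830025e-04, -2.24116640e-03, -2.99848759e-03, -2.60131084e-05,
       -1.46424433e-03,  5.07279215e-04]), 'tau': array([ 1.65115383e-03, -4.34446478e+01, -2.46490878e+01, -1.60183272e-04,
        4.68336832e-03, -1.69218094e-05]), 'tcp_pos': array([ 0.19164954, -0.48841605,  0.24767969]), 'tcp_rot': array([-3.08551965e+00, -5.83486326e-01,  8.70565422e-05]), 'contact_force': array([-0.14396383,  0.36708431,  0.10383655]), 'ft_torque': array([-0.02137217,  0.01768451,  0.04297944]), 'grasp_force': 0.0, 'grip_width': 0.08569868120505907}
```

View pics/scene.png

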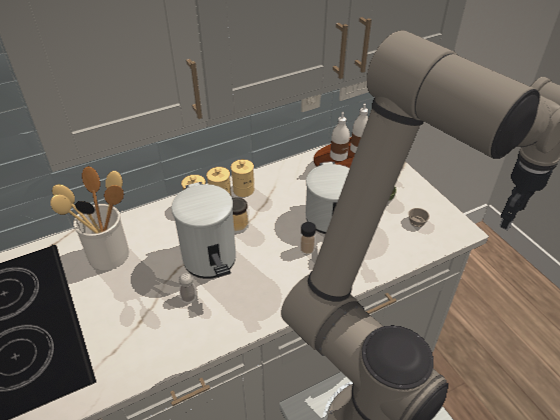

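View pics/top.png

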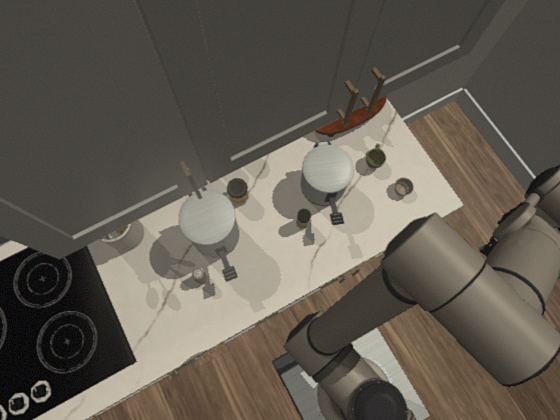

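The scene picture shows the tall bin on the left (lid about (203,208), pad about (219,269)), with the salt shaker at (187,287). In the top picture its lid is near (208,217), the pad near (229,272) and the shaker near (199,274). I'll enlarge both.

```bash
python3 - <<'E'
from h import *
import pickle
D=pickle.load(open("D.pkl","rb"))
a=D["top"]["color"][170:300,160:290]; b=D["scene"]["color"][170:310,150:290]
im=np.hstack([cv2.resize(x,(400,560),interpolation=cv2.INTER_CUBIC) if 0 else cv2.resize(x,(400,400),interpolation=cv2.INTER_CUBIC) for x in(a,b)])
cv2.imwrite("pics/crop.png",im[:,:,::-1])
for n,uv,z in (("top",(208,216),.21),("scene",(203,208),.21),("top",(229,272),.122),("scene",(219,269),.122),("top",(199,274),.09),("top",(303,217),.09),("top",(337,218),.122)):
    print(n,uv,onplane(D[n],*uv,z).round(4))
E
```

```text
top (208, 216) [0.612  0.1322 0.21  ]
scene (203, 208) [0.5949 0.1394 0.21  ]
top (229, 272) [0.4646 0.1526 0.122 ]
scene (219, 269) [0.4637 0.1587 0.122 ]
top (199, 274) [0.5074 0.2317 0.09  ]
top (303, 217) [ 0.5111 -0.1188  0.09  ]
top (337, 218) [ 0.4532 -0.1982  0.122 ]
```

View pics/crop.png

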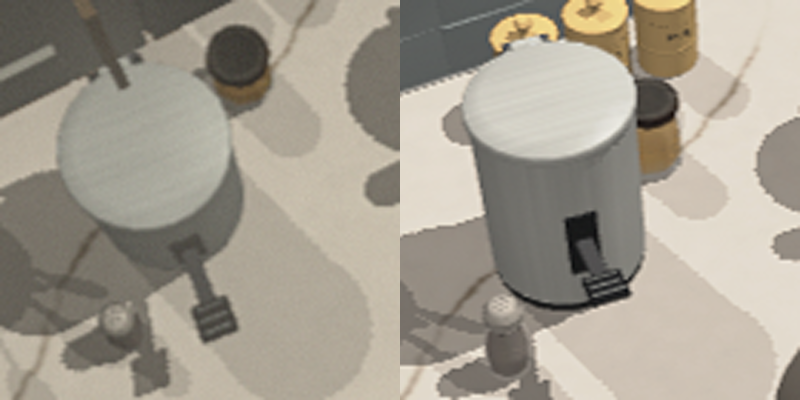

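The crop shows the pad centre at crop pixel (215,319) in the top view and (206,288) in the scene view. The shaker top is at (118,320) in the top crop, to the left of the lever.

```bash
python3 - <<'E'
from h import *
import pickle
D=pickle.load(open("D.pkl","rb")); T,S=D["top"],D["scene"]
def tri(a,b):
    P=[c["K"]@np.c_[c["R"],c["t"]] for c in(T,S)]
    x=cv2.triangulatePoints(P[0],P[1],np.array(a,float).reshape(2,1),np.array(b,float).reshape(2,1)); return (x[:3]/x[3]).ravel().round(4)
tc=lambda x,y:(160+x*.325-.34,170+y*.325-.34); sc=lambda x,y:(150+x*.35-.33,170+y*.35-.33)
print("pad",tri(tc(215,319),sc(206,288)),onplane(T,*tc(215,319),.122),onplane(S,*sc(206,288),.122))
print("lid",onplane(T,*tc(145,145),.212),onplane(S,*sc(150,100),.212))
print("shaker top",tri(tc(118,317),sc(103,305)))
print("slot",tri(tc(188,250),sc(182,240)))
E
```

```text
pad [0.4617 0.1529 0.1153] [0.46051127 0.15297713 0.122     ] [0.45628718 0.15449133 0.122     ]
lid [0.6109214  0.13606736 0.212     ] [0.60521647 0.13729834 0.212     ]
shaker top [0.514  0.2326 0.0804]
slot [0.5354 0.1459 0.0999]
```

Emit:
{"api": "step_arm", "payload": {
  "steps": [
    [[0, 0, -0.06, 26, 30, 4, 0], [0, 0, -0.06, 26, 30, 4, 0], [0, 0, -0.06, 26, 30, 4, 0], [0, 0, -0.06, 26, 30, 4, 0], [0, 0, -0.06, 26, 30, 4, 0], [0, 0, -0.06, 26, 30, 4, 0], [0, 0, -0.06, 26, 30, 4, 0], [0, 0, -0.06, 26, 30, 4, 0]]
  ]
}}

```text
t: 0.77
tcp_pos: [0.4005, -0.2469, 0.2804]
tcp_rot: [-3.137, 0.172, 0.001]
contact_force: [0.3, -0.0, -0.3]
grip_width: -0.0002
grasp_force: 0.0
```

Emit:
{"api": "step_arm", "payload": {
  "steps": [
    [[0, 0, 0, 6, 38, 0, 0], [0, 0, 0, 6, 38, 0, 0], [0, 0, 0, 6, 38, 0, 0], [0, 0, 0, 6, 38, 0, 0], [0, 0, 0, 6, 38, 0, 0], [0, 0, 0, 6, 38, 0, 0], [0, 0, 0, 6, 38, 0, 0], [0, 0, 0, 6, 38, 0, 0]]
  ]
}}

```text
t: 1.43
tcp_pos: [0.4474, 0.0572, 0.2802]
tcp_rot: [3.137, -0.167, -0.001]
contact_force: [1.1, -1.1, -1.0]
grip_width: 0.0001
grasp_force: 0.0
```

Emit:
{"api": "step_arm", "payload": {
  "steps": [
    [[0, 0, 0, 2, 32, 0, 0], [0, 0, 0, 2, 32, 0, 0], [0, 0, 0, 3, 32, 0, 0], [0, 0, 0, 0, 0, -35, 0], [0, 0, 0, 0, 0, -35, 0], [0, 0, 0, 0, 0, -30, 0], [0, 0, 0, 0, 0, -15, 0], [0, 0, 0, 0, 0, 0, 0]]
  ]
}}

```text
t: 2.1
tcp_pos: [0.4523, 0.151, 0.1617]
tcp_rot: [3.135, -0.166, -0.012]
contact_force: [-0.1, -0.3, -0.2]
grip_width: 0.0001
grasp_force: 0.0
```

```bash
python3 - <<'E'
from h import *
s=arm.observe();print(s["tcp_pos"],s["contact_force"])
c=cam("top");d=cam("scene")
f=lambda c,p:[int(v) for v in p]
im=np.hstack([cv2.resize(c["color"][170:300,160:290],(400,400)),cv2.resize(d["color"][170:310,150:290],(400,400))])
cv2.imwrite("pics/crop2.png",im[:,:,::-1])
E
```

```text
[0.45227961 0.15097778 0.16172172] [-0.13820811 -0.25526869 -0.17505577]
```

View pics/crop2.png

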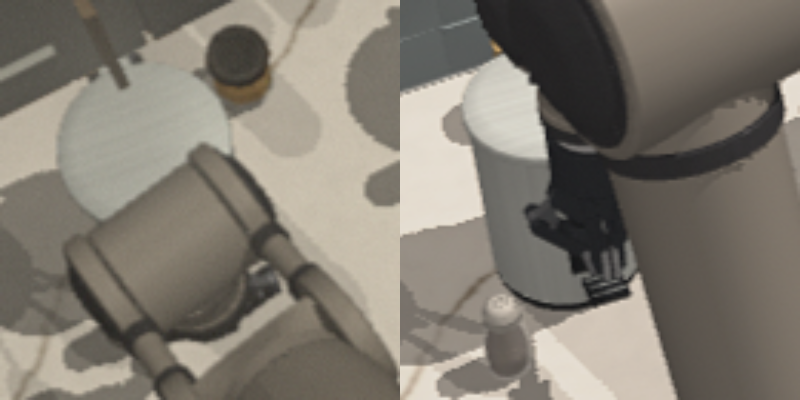

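Emit:
{"api": "step_arm", "payload": {
  "steps": [
    [[0, -0.09, 0, 0, 0, 2, 0], [0, -0.09, 0, 0, 0, 2, 0], [0, -0.09, 0, 0, 0, 0, 0], [0, -0.09, 0, 0, 0, 0, 0], [0, 0, 0, 0, 0, 0, 0]]
  ]
}}

```text
t: 2.62
tcp_pos: [0.4527, 0.1512, 0.1702]
tcp_rot: [-3.067, 0.162, -0.562]
contact_force: [-0.4, 0.8, -1.2]
grip_width: -0.0002
grasp_force: 0.0
```

```bash
python3 - <<'E'
from h import *
s=arm.observe();print(s["tcp_pos"],s["tcp_rot"],s["contact_force"],s["joint_positions"])
R=cv2.Rodrigues(s["tcp_rot"])[0];print("tip",s["tcp_pos"]+.017*R[:,2])
c=cam("top");d=cam("scene")
for u,v in((226.6,218.7),(184,249)):print([onplane(c,u,v,z).round(3)[:2] for z in(.3,.4)])
im=np.hstack([cv2.resize(c["color"][170:300,160:290],(400,400)),cv2.resize(d["color"][170:310,150:290],(400,400))])
cv2.imwrite("pics/crop3.png",im[:,:,::-1])
E
```

```text
[0.45269876 0.15122213 0.17016095] [-3.06704101  0.16192575 -0.56240457] [-0.37477111  0.82327823 -1.19823285] [ 0.20732278  0.20234257  2.03559068 -0.13929166  0.55236195  1.98929073]
tip [0.45873069 0.15122537 0.15426706]
[array([0.553, 0.095]), array([0.522, 0.099])]
[array([0.534, 0.222]), array([0.506, 0.214])]
```

View pics/crop3.png

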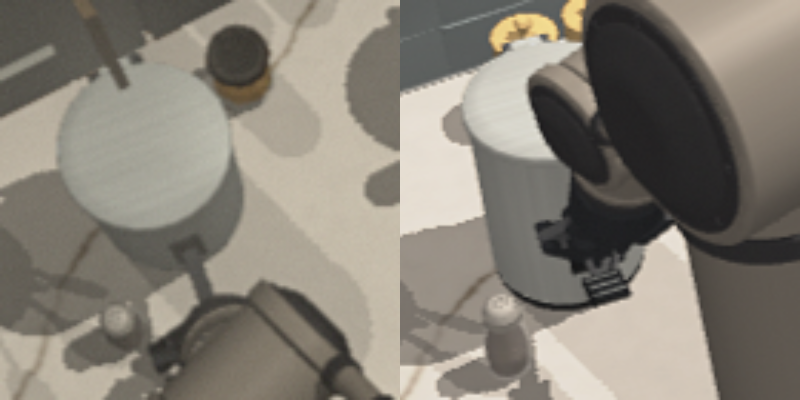

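Emit:
{"api": "step_arm", "payload": {
  "steps": [
    [[0, 0, 0, 0, 0, -10, 0], [0, 0, 0, 0, 0, -8, 0], [0, 0, 0, 0, 0, -5, 0], [0, 0, 0, 0, 0, -4, 0], [0, 0, 0, 0, 0, -4, 0], [0, 0, 0, 0, 0, -4, 0], [0, 0, 0, 0, 0, -3, 0], [0, 0, 0, 0, 0, 0, 0]]
  ]
}}

```text
t: 3.38
tcp_pos: [0.4547, 0.1512, 0.1308]
tcp_rot: [-3.068, 0.163, -0.557]
contact_force: [-1.6, 0.2, 2.2]
grip_width: -0.0
grasp_force: 1.4
```

```bash
python3 - <<'E'
from h import *
s=arm.observe();R=cv2.Rodrigues(s["tcp_rot"])[0];print("tip",s["tcp_pos"]+.017*R[:,2],s["contact_force"])
E
```

```text
tip [0.46066174 0.15123486 0.11489133] [-1.56186812  0.23785744  2.15970749]
```

Emit:
{"api": "step_arm", "payload": {
  "steps": [
    [[0, 0, 0, 0, 0, -4, 0], [0, 0, 0, 0, 0, -4, 0], [0, 0, 0, 0, 0, -4, 0], [0, 0, 0, 0, 0, -4, 0], [0, 0, 0, 0, 0, -4, 0], [0, 0, 0, 0, 0, -4, 0], [0, 0, 0, 0, 0, -4, 0], [0, 0, 0, 0, 0, 0, 0]]
  ]
}}

```text
t: 4.05
tcp_pos: [0.4547, 0.1511, 0.1025]
tcp_rot: [-3.068, 0.163, -0.557]
contact_force: [-2.1, 0.6, 3.4]
grip_width: 0.0002
grasp_force: 1.8
```

Emit:
{"api": "step_arm", "payload": {
  "steps": [
    [[0, 0, 0, 0, 0, -3, 0], [0, 0, 0, 0, 0, -3, 0], [0, 0, 0, 0, 0, -2, 0], [0, 0, 0, 0, 0, -2, 0], [0, 0, 0, 0, 0, 0, 0]]
  ]
}}

```text
t: 4.47
tcp_pos: [0.455, 0.1513, 0.0932]
tcp_rot: [-3.068, 0.163, -0.559]
contact_force: [2.0, 0.1, 2.3]
grip_width: 0.0
grasp_force: 1.1
```

```bash
python3 - <<'E'
from h import *
s=arm.observe();R=cv2.Rodrigues(s["tcp_rot"])[0];print("tip",s["tcp_pos"]+.017*R[:,2],s["contact_force"])
d=cam("scene");c=cam("top")
im=np.hstack([cv2.resize(c["color"][150:300,150:300],(400,400)),cv2.resize(d["color"][130:310,130:310],(400,400))])
cv2.imwrite("pics/crop4.png",im[:,:,::-1])
E
```

```text
tip [0.4610384  0.15126431 0.07725719] [1.96783193 0.12281981 2.26325008]
```

View pics/crop4.png

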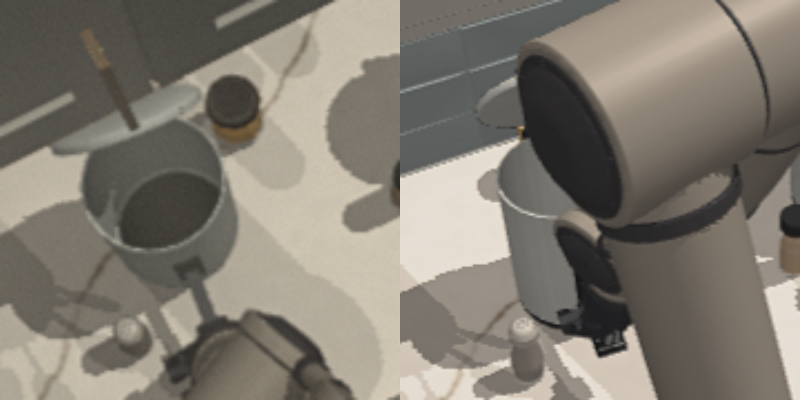

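The lid is wide open and clear of the arm, and the shaker is untouched. Next I press on to the stop.

Emit:
{"api": "step_arm", "payload": {
  "steps": [
    [[0, 0, 0, 0, 0, -2, 0], [0, 0, 0, 0, 0, -2, 0], [0, 0, 0, 0, 0, 0, 0]]
  ]
}}

```text
t: 4.82
tcp_pos: [0.4554, 0.1514, 0.0917]
tcp_rot: [-3.066, 0.163, -0.565]
contact_force: [-11.8, -3.2, 32.2]
grip_width: -0.0003
grasp_force: 17.0
```

Emit:
{"api": "step_arm", "payload": {
  "steps": [
    [[0, 0, 0, 0, 0, -2, 0], [0, 0, 0, 0, 0, 0, 0]]
  ]
}}

```text
t: 4.98
tcp_pos: [0.4556, 0.1515, 0.0914]
tcp_rot: [-3.065, 0.162, -0.568]
contact_force: [-22.8, -5.8, 54.8]
grip_width: -0.0
grasp_force: 29.1
```

The lever is on its stop. I ease off 3 mm and hold.

Emit:
{"api": "step_arm", "payload": {
  "steps": [
    [[0, 0, 0, 0, 0, 2, 0], [0, 0, 0, 0, 0, 1, 0], [0, 0, 0, 0, 0, 0, 0], [0, 0, 0, 0, 0, 0, 0], [0, 0, 0, 0, 0, 0, 0], [0, 0, 0, 0, 0, 0, 0], [0, 0, 0, 0, 0, 0, 0], [0, 0, 0, 0, 0, 0, 0]]
  ]
}}

```text
t: 5.65
tcp_pos: [0.4553, 0.1514, 0.0919]
tcp_rot: [-3.067, 0.163, -0.563]
contact_force: [-6.0, -2.1, 21.4]
grip_width: -0.0003
grasp_force: 10.9
```

Emit:
{"api": "step_arm", "payload": {
  "steps": [
    [[0, 0, 0, 0, 0, 0, 0], [0, 0, 0, 0, 0, 0, 0], [0, 0, 0, 0, 0, 0, 0], [0, 0, 0, 0, 0, 0, 0], [0, 0, 0, 0, 0, 0, 0], [0, 0, 0, 0, 0, 0, 0], [0, 0, 0, 0, 0, 0, 0], [0, 0, 0, 0, 0, 0, 0]]
  ]
}}

```text
t: 6.32
tcp_pos: [0.4554, 0.1514, 0.0919]
tcp_rot: [-3.067, 0.163, -0.563]
contact_force: [-6.5, -2.4, 21.0]
grip_width: 0.0003
grasp_force: 10.9
```

Emit:
{"api": "step_arm", "payload": {
  "steps": [
    [[0, 0, 0, 0, 0, 0, 0], [0, 0, 0, 0, 0, 0, 0], [0, 0, 0, 0, 0, 0, 0], [0, 0, 0, 0, 0, 0, 0], [0, 0, 0, 0, 0, 0, 0], [0, 0, 0, 0, 0, 0, 0], [0, 0, 0, 0, 0, 0, 0], [0, 0, 0, 0, 0, 0, 0]]
  ]
}}

```text
t: 6.98
tcp_pos: [0.4553, 0.1514, 0.0919]
tcp_rot: [-3.067, 0.163, -0.563]
contact_force: [-6.6, -1.9, 21.6]
grip_width: 0.0001
grasp_force: 10.9
```

Emit:
{"api": "step_arm", "payload": {
  "steps": [
    [[0, 0, 0, 0, 0, 0, 0], [0, 0, 0, 0, 0, 0, 0], [0, 0, 0, 0, 0, 0, 0], [0, 0, 0, 0, 0, 0, 0], [0, 0, 0, 0, 0, 0, 0], [0, 0, 0, 0, 0, 0, 0], [0, 0, 0, 0, 0, 0, 0], [0, 0, 0, 0, 0, 0, 0]]
  ]
}}

```text
t: 7.65
tcp_pos: [0.4554, 0.1514, 0.0919]
tcp_rot: [-3.067, 0.163, -0.563]
contact_force: [-7.2, -2.4, 21.0]
grip_width: -0.0
grasp_force: 10.9
```

Emit:
{"api": "step_arm", "payload": {
  "steps": [
    [[0, 0, 0, 0, 0, 1, 0], [0, 0, 0, 0, 0, 1, 0], [0, 0, 0, 0, 0, 2, 0], [0, 0, 0, 0, 0, 2, 0], [0, 0, 0, 0, 0, 2, 0], [0, 0, 0, 0, 0, 2, 0], [0, 0, 0, 0, 0, 2, 0], [0, 0, 0, 0, 0, 2, 0]]
  ]
}}

```text
t: 8.32
tcp_pos: [0.4541, 0.1511, 0.1041]
tcp_rot: [-3.069, 0.163, -0.556]
contact_force: [-1.7, 0.7, 2.6]
grip_width: -0.0002
grasp_force: 1.2
```

Emit:
{"api": "step_arm", "payload": {
  "steps": [
    [[0, 0, 0, 0, 0, 2, 0], [0, 0, 0, 0, 0, 2, 0], [0, 0, 0, 0, 0, 2, 0], [0, 0, 0, 0, 0, 2, 0], [0, 0, 0, 0, 0, 2, 0], [0, 0, 0, 0, 0, 2, 0], [0, 0, 0, 0, 0, 2, 0], [0, 0, 0, 0, 0, 2, 0]]
  ]
}}

```text
t: 8.98
tcp_pos: [0.4549, 0.1512, 0.1206]
tcp_rot: [-3.068, 0.163, -0.559]
contact_force: [-2.1, -1.4, 2.3]
grip_width: -0.0003
grasp_force: 1.3
```

Emit:
{"api": "step_arm", "payload": {
  "steps": [
    [[0, 0, 0, 0, 0, 2, 0], [0, 0, 0, 0, 0, 2, 0], [0, 0, 0, 0, 0, 2, 0], [0, 0, 0, 0, 0, 2, 0], [0, 0, 0, 0, 0, 2, 0], [0, 0, 0, 0, 0, 2, 0], [0, 0, 0, 0, 0, 2, 0], [0, 0, 0, 0, 0, 2, 0]]
  ]
}}

```text
t: 9.65
tcp_pos: [0.4551, 0.1514, 0.1367]
tcp_rot: [-3.067, 0.163, -0.559]
contact_force: [1.9, 0.5, 1.5]
grip_width: 0.0001
grasp_force: 1.2
```

Emit:
{"api": "step_arm", "payload": {
  "steps": [
    [[0, 0, 0, 0, 0, 1, 0], [0, 0, 0, 0, 0, 1, 0], [0, 0, 0, 0, 0, 1, 0], [0, 0, 0, 0, 0, 1, 0], [0, 0, 0, 0, 0, 1, 0], [0, 0, 0, 0, 0, 1, 0], [0, 0, 0, 0, 0, 1, 0], [0, 0, 0, 0, 0, 1, 0]]
  ]
}}

```text
t: 10.32
tcp_pos: [0.454, 0.1511, 0.1439]
tcp_rot: [-3.069, 0.163, -0.555]
contact_force: [0.3, -1.1, 0.3]
grip_width: 0.0
grasp_force: 0.0
```

Emit:
{"api": "step_arm", "payload": {
  "steps": [
    [[0, 0, 0, 0, 0, 3, 0], [0, 0, 0, 0, 0, 6, 0], [0, 0, 0, -5, 0, 20, 0], [0, 0, 0, -10, 0, 30, 0], [0, 0, 0, -10, 0, 30, 0], [0, 0, 0, 0, -30, 20, 0], [0, 0, 0, 0, -35, 0, 0], [0, 0, 0, 0, -35, 0, 0]]
  ]
}}

```text
t: 10.98
tcp_pos: [0.4296, 0.0511, 0.2553]
tcp_rot: [-3.067, 0.157, -0.564]
contact_force: [0.5, 0.5, -0.2]
grip_width: -0.0001
grasp_force: 0.0
```

Emit:
{"api": "step_arm", "payload": {
  "steps": [
    [[0, 0, 0, 0, 0, 0, 0], [0, 0, 0, 0, 0, 0, 0], [0, 0, 0, 0, 0, 0, 0], [0, 0, 0, 0, 0, 0, 0]]
  ]
}}

```text
t: 11.32
tcp_pos: [0.4294, 0.0521, 0.2532]
tcp_rot: [-3.068, 0.161, -0.557]
contact_force: [0.7, 0.0, 0.2]
grip_width: -0.0
grasp_force: 0.0
```

```bash
python3 - <<'E'
from h import *
save(cam("top"),"end"); print(arm.observe()["contact_force"])
E
```

```text
[-0.75505856  0.15302361 -0.39379342]
```

View pics/end.png

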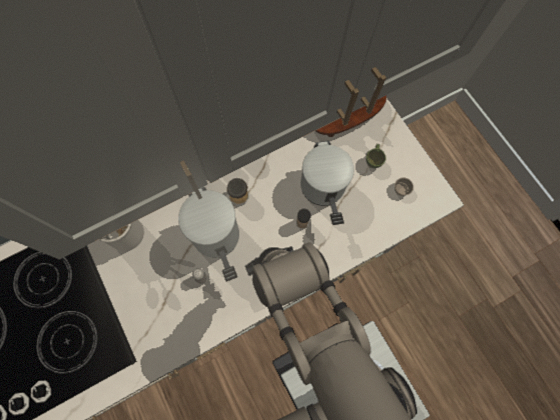

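The end picture shows both lids shut (208,217) and (328,168). Everything else is in its original place, and the arm is clear.

```bash
python3 -c "
from rig import ticket
print(ticket.close_job())"
```

```text
the job is handed in; nothing more can be done
None
```

The tall bin's lid was held fully open by its lever for about 2.7 s, then eased shut with the fingertips on the lever. The hand is clear, and the last picture shows both lids shut and nothing moved; the job is handed in, though no verdict was returned.

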